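Index the substrate turntable and tuck a carrier under its clamp leaf

TASK

On the substrate turntable, lift the spring plunger by its black knob, swing the head clockwise to the next hole, so that the empty station faces the front edge of the bench, and let the plunger drop home in its hole. Then take the loose sample carrier by its upstand, lay it level on the empty seat and slide its tongue fully home under the thin clamp leaf without bending the leaf up, leaving the other things on the bench where they are. Finish while still holding the carrier by its upstand and pressing it down flat on the seat, against the sprung contact pad under it, so that a colleague can tighten the leaf screw.

Things in the scene. Friction and masses are not known exactly. Their poses are not given: they have to be found in the camera images.
- turntable: round grey indexing turntable with an aluminium head, fixed to the bench: foot 254 mm across, three 8 mm high lugs out to 152 mm radius, six index holes on a 112 mm radius in the flat ring at 16 mm height, 60 degrees apart. Origin on its axis at bench height, z up; -x is the front, where the empty station must face (within 20 degrees of straight at the bench's front edge).
- head (a joint): angle (rad) of the turning head (196 mm disc), counterclockwise from above positive; 0 = empty station faces the turntable's front, plunger over a hole. Starts locked in the next hole, at about +1.05 (knob in front, empty station front right), so it must turn clockwise. With the pin lifted it turns easily. Three stations 120 degrees apart; two already hold clamped carriers.
- plunger (a joint): lift (m) of the spring plunger: 0 = pin home in a hole, 0.008 = pin tip level with the top of the ring (riding on it between holes), 0.014 = upper stop. The spring pushes down with about 3 N at 0 and 4.7 N at the top. The 8 mm pin has a round nose and 1 mm play each side in its hole.
- knob (a point): middle of the black round pull knob, on the plunger's axis, 112 mm from the turntable's axis, 60 degrees clockwise (from above) of the empty station's direction, 66 mm above the bench when home. Knob 24 mm across, grip zone 59 to 74 mm high, free all round for 50 mm; below it a steel bush, 19 mm across, top at 47 mm, on an arm whose top is at 32 mm.
- seat (a point): flat seat of the empty station, 60 mm wide, surface 38 mm above the bench. Origin on the surface, on the centre line, at the stop face that the tongue's tip butts against; +x points in to the turntable's axis (24 mm past the stop), z up; the seat runs from x = -0.074 to -0.002. Dowels 6 mm thick, 9 mm high at x = -0.016, y = +-0.0235 guide the 36 mm tongue with 2.5 mm play each side.
- pad (a joint): travel (m) of the sprung copper contact pad in the empty seat, at x = -0.055 of the seat: 0 = free, its 16 mm domed top standing 2.5 mm above the seat; 0.0025 = pressed flush with the seat. It pushes back with 1.5 N at first and 3.5 N when flush, more than the carrier's weight, so the carrier lies flat only while it is pressed down.
- leaf (a joint): angle (rad) by which the thin sprung clamp leaf over the empty seat is bent up; 0 = at rest. At rest its underside is 6 mm above the seat (the tongue is 4 mm thick), it is 30 mm wide and covers x = -0.023 to 0 of the seat; 0.6 N at its lip starts to bend it up, 2 N bends it 0.12. A turned-up lip runs on out to x = -0.030.
- leaf_lip (a point): outer edge of the leaf's turned-up lip, about 10 mm above the seat, 30 mm out from the stop face.
- carrier: loose aluminium sample carrier, 74 x 56 mm, plate 4 mm thick, about 0.13 kg, lying flat on the blue cutting mat (2.8 mm thick). Origin at the underside below the upstand; +x points to the tongue, z up; the plate runs from x = -0.014 to 0.060, its last 28 mm being the 36 mm wide tongue with chamfered corners. A small round sample sits in the plate ahead of the upstand.
- upstand: upright flange across the carrier, the part to hold: 8 mm thick along the carrier's x, 44 mm wide, reaching from 4 to 40 mm above the carrier's underside; same origin and axes as the carrier. The free room between it and the leaf's lip is about 26 mm when the carrier is home.
- tongue (a point): middle of the tongue's tip at the underside of the carrier, 60 mm ahead of the carrier's origin along its +x.
- petri_dish: bystander: glass dish with lid, 65 mm across, 16 mm high, on the mat right of the carrier; origin under its centre.
- hex_key: bystander: black hex key, 92 mm long, 30 mm wide, 6 mm thick, lying at the front of the bench; origin at its middle.
- vial: bystander: capped glass vial, 25 mm across, 52 mm high, standing on the bench in front of the mat; origin under its centre.

How it is judged:
On the way, in this order (a step that is already met when the one before it is completed fails the run):
1. the plunger is lifted until its pin is clear of the hole (value of joint plunger above 0.0075 m), for 0.1 s.
2. the empty station faces the front and the plunger has dropped home there (value of joint head between -0.03 and 0.03 rad and value of joint plunger below 0.002 m), for 0.3 s.
At the end, for the whole second after the job is handed in: Head within 0.03 rad of the front hole, plunger home (2 mm); carrier flat on the seat (0.04 rad, 1.8 mm), tongue tip within 6 mm of stop face and centre line, within 0.12 rad of its direction, leaf not bent up (0.06 rad); fingers on the upstand, contact pad pressed in by over 1.5 mm (all of step 2 and x of tongue in the frame of seat between -0.006 and 0.004 m and y of tongue in the frame of seat between -0.006 and 0.006 m and z of tongue in the frame of seat between -0.003 and 0.0018 m and angle between the x axis of carrier and the x axis of seat, either way round below 0.12 rad and angle between carrier's own z axis and vertical below 0.04 rad and value of joint leaf below 0.06 rad and value of joint pad above 0.0015 m and contact force between the fingers and upstand above 2 N); the arm keeps its last pose, push and grip.
It fails at once if the clamp leaf is bent up by more than 0.12 rad (about 4 mm at its lip) (value of joint leaf above 0.12 rad).
It fails at once if a bystander (dish, hex key or vial) is shoved more than 3 cm (distance of any of petri_dish, hex_key, vial from where it was at the start of the episode above 0.03 m).
It fails at once if the vial is knocked over (angle between vial's own z axis and vertical above 0.6 rad).
It also fails if it takes over 59 s, if anything falls off the work surface, if the arm or the gripper's body presses on something with over 40 N, if the wrist force passes 120 N, or if a joint passes its speed limit or range.

ROBOT

A 6-joint arm with a two-finger parallel gripper is mounted at the origin on a cart in front of the work surface, level with it; the furniture and walls round the work are solid. World frame = base frame: x ahead of the robot, y to its left, z up, the work surface at z = 0. Lengths are in m, angles in rad, forces in N, time in s.
With the tool pointing down it reaches from about 0.4 to 0.925 m from the base axis. Payload 3.4 kg.
Tool frame: the origin (TCP) lies at the very end of the fingers, on their centre line; the grasp point (between the pads) lies 19 mm behind it; z points along the fingers, y is the line along which they close (so a half turn about z gives the same grasp; the last joint's range is limited). The gripper opens to 85 mm and grips with 20 to 120 N. Pads are 22 mm wide; open, the fingers measure 114 mm over their backs; the gripper's body (76 mm by 85 mm) begins 54 mm behind the grasp point. The pads swing forward as they close: fully open they stand 13 mm farther back than shut.
Start: joints at [-1.23, 0.307, 1.506, -0, 1.328, -0.073], TCP at [0.232, -0.526, 0.195] pointing down, gripper open.
Joint ranges: [-3.12, 3.12], [-1.05, 2.28], [0.14, 2.33], [-1.42, 4.57], [0.1, 2.73], [-2.68, 2.68]. Speed limits (rad/s): [2.57, 2.57, 3.14, 3.14, 3.14, 3.14].

INTERFACE

Orientations are given as a 3x3 rotation matrix whose columns are the frame's x, y, z axes.
In Python, from rig import manip gives the robot as it stands.
- The arm moves only by the shell command python3 -m creep 'ROWS'. ROWS is JSON, a list of rows, each a list of 5 numbers: the shift along the world's x, y, z in mm, then the turn about the world's z in rad, then the finger opening in mm, from 0 to 85.4. A call has 1 to 20 rows; each row shifts and turns the commanded pose from where the row before left it; what a row does not reach is not made up. A row lasts 1/8 s, in which the tool goes at most 62.5 mm and 10.7 degrees, less where a joint would pass 70% of its speed; a pose out of reach is approached as far as the arm can. A call is refused whole if a number of a shift passes 62.5 or a number of a turn 0.188, either way. A call with a gripper value outside its range is refused whole. The fingers move at their own pace and stop on an object; the grip force is fixed at half the most. Time passes only in rows, so rows that do not move let the fingers close. It gives the time, the measured TCP pose, the force, the opening and the grip force at its end, in the units of the state.
- manip.get_state(): the state, without advancing time (a new reading comes with each control period).
- manip.get_image(name): name is "scene" or "side" or "wrist"; returns a dict with "color" (420x560x3 uint8, red, green, blue), "fx", "fy", "cx", "cy" (pixels), "dist" ([k1, k2, p1, p2, k3] as OpenCV has them; the pictures are not rectified), "world_from_camera" (4x4, takes a point from camera to world coordinates); the wrist camera has in their place "tool_from_camera" (4x4, takes a point from camera to tool coordinates, whose origin is the TCP and whose axes are the flange's). Camera axes: x right, y down, z forward; pixel columns grow to the right and rows downward; lengths in m; the calibration is good to about 2 mm. A picture is of the moment at which its call begins: read the wrist's pose just before it. There is no depth.
- manip.job_done(): hands the job in; it is judged then, once.
Trained networks look in a picture, given as the dict that the camera call returned (one of the last four; its "shot" number tells which), for a name from the list of things; names that differ only in an ending like _2 or _b are one class to them, and where a whole thing is asked for, a point or a joint stands for the part that bears it (a point fixed in the world has none). Each returns a list of dicts, best first, with "conf" (0 to 1); they miss things now and then, are a little off and sometimes report something else, mostly with a low value. They report only what shows in the picture. A call takes as long as a camera call.
- manip.look_for(picture, name): "xyz" ([x, y, z] in m, in the coordinates of the camera as it stood for that picture, good to about 4 mm: the middle of the surface that is visible of it).
- manip.spot_point(picture, name): "xyz" ([x, y, z] in m, in the coordinates of the camera as it stood for that picture, good to about 4 mm: a listed point, or the origin of a listed thing).
The state is a dict: "t": time; "joints": joint angles; "joint_velocities": joint speeds; "tau": joint torques, N m; "ee_pos": TCP position; "ee_rot": TCP orientation; "contact_force": force on the tool from outside, world axes, zero at the start; "wrist_torque": the same for the moment, N m; "opening": finger opening in m; "gripper_force": force on a finger pad.
Only numpy, scipy, OpenCV 4.12 (cv2) and the standard library are available. Lean on these libraries where they do the work, as an engineer would, in place of code of your own. Each camera call takes 0.05 s, during which the arm holds its last target. There are 200 camera calls.

## Working session

There is one attempt and no reset: what is moved stays moved. The work goes in short steps, Python scripts to look and compute and a shell command to move; the robot and the scene stay as the last step left them, time stands still between calls to the robot, and variables do not carry over. Pictures are saved under pics/ and viewed, at most 10 in all, crops included, and the job is handed in when it is done.

```bash
mkdir -p pics; ls; cat > h.py <<'E'
import numpy as np, cv2
from rig import manip
def shot(cam, save=None):
    s=manip.get_state(); p=manip.get_image(cam)
    if cam=="wrist":
        T=np.eye(4);T[:3,:3]=s["ee_rot"];T[:3,3]=s["ee_pos"];W=T@np.array(p["tool_from_camera"])
    else: W=np.array(p["world_from_camera"])
    if save: cv2.imwrite("pics/"+save,p["color"][:,:,::-1])
    return p,W
def find(p,W,name,fn="spot_point",n=2):
    out=[]
    for d in getattr(manip,fn)(p,name)[:n]:
        out.append((round(d["conf"],2),np.round(W[:3,:3]@np.array(d["xyz"])+W[:3,3],4).tolist()))
    return out
def ray(p,W,u,v,z):
    K=np.array([[p["fx"],0,p["cx"]],[0,p["fy"],p["cy"]],[0,0,1.]])
    q=cv2.undistortPoints(np.array([[[u,v]]],float),K,np.array(p["dist"])).ravel()
    d=W[:3,:3]@np.array([q[0],q[1],1]);o=W[:3,3]
    return o+d*(z-o[2])/d[2]
def proj(p,W,X):
    K=np.array([[p["fx"],0,p["cx"]],[0,p["fy"],p["cy"]],[0,0,1.]])
    C=np.linalg.inv(W)
    return cv2.projectPoints(np.array(X,float).reshape(-1,1,3),cv2.Rodrigues(C[:3,:3])[0],C[:3,3],K,np.array(p["dist"]))[0].reshape(-1,2)
E
python3 - <<'E'
from h import *
for cam in ("scene","side"):
    p,W=shot(cam,cam+"0.png")
    print(cam,W[:3,3])
    for n in ["turntable","knob","seat","leaf_lip","carrier","tongue","upstand","petri_dish","hex_key","vial"]:
        print(n,find(p,W,n))
s=manip.get_state();print(s["t"],s["ee_pos"],s["ee_rot"],s["opening"])
a=cv2.imread("pics/scene0.png");b=cv2.imread("pics/side0.png")
cv2.imwrite("pics/both.png",cv2.resize(np.vstack([a,b]),(400,600)))
E
```

```text
pics
scene [-0.2312109  -0.96417534  0.59544771]
turntable [(0.63, [0.5995, 0.1062, 0.0034])]
knob [(0.6, [0.4848, 0.1324, 0.0666])]
seat [(0.89, [0.579, 0.0885, 0.0418]), (0.72, [0.4838, 0.1316, 0.0648])]
leaf_lip [(0.47, [0.5553, 0.0658, 0.049])]
carrier [(0.8, [0.5219, -0.3061, 0.0047])]
tongue [(0.75, [0.5813, -0.311, 0.0026])]
upstand [(0.62, [0.589, -0.4528, 0.0019]), (0.5, [0.5203, -0.3103, 0.0032])]
petri_dish [(0.79, [0.5872, -0.4518, 0.0048]), (0.58, [0.4846, 0.1347, 0.0709])]
hex_key []
vial [(0.79, [0.4022, -0.171, 0.0022])]
side [0.49584634 0.80872112 0.9244165 ]
turntable [(0.57, [0.5986, 0.1036, -0.002]), (0.39, [0.5861, -0.3137, 0.002])]
knob [(0.58, [0.5733, 0.0857, 0.038]), (0.53, [0.4836, 0.1271, 0.0652])]
seat [(0.63, [0.574, 0.0835, 0.0356]), (0.61, [0.3901, 0.0248, -0.0018])]
leaf_lip [(0.52, [0.5571, 0.0612, 0.0477]), (0.22, [0.525, -0.3123, 0.0042])]
carrier [(0.8, [0.5214, -0.313, 0.0037])]
tongue [(0.72, [0.5847, -0.3075, 0.0007]), (0.38, [0.5741, 0.0879, 0.0418])]
upstand [(0.41, [0.5214, -0.3137, 0.0019])]
petri_dish [(0.74, [0.5924, -0.4524, 0.0017])]
hex_key [(0.51, [0.3919, 0.0219, -0.0001])]
vial [(0.67, [0.3984, -0.1737, -0.0013])]
1.1 [ 0.23172335 -0.52625725  0.19542387] [[ 9.15177681e-01  4.03050632e-01  8.00575336e-06]
 [ 4.03050632e-01 -9.15177680e-01 -3.99468359e-05]
 [-8.77391065e-06  3.97851766e-05 -9.99999999e-01]] 0.0854503990947177
```

View pics/scene0.png

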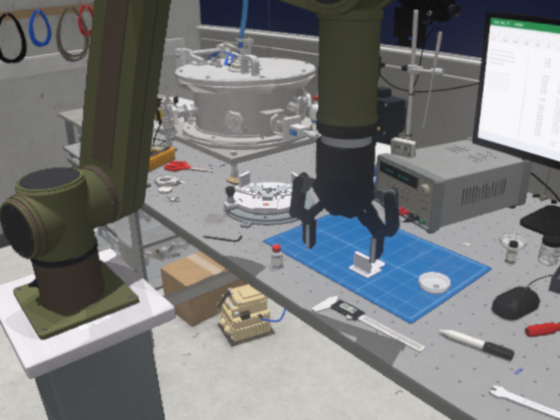

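View pics/side0.png

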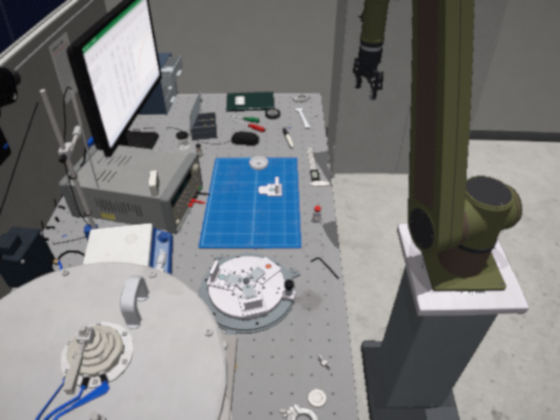

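The scene shows the carrier on the mat at about (368,264), vial at (277,256) and turntable at (270,200). The side view shows the knob at (290,286), the empty station to its upper right, and the hex key at (325,266). The network positions agree with these.

Next I move over the carrier and look from near.

```bash
python3 -m creep '[[40,36,9,0.18,85],[40,36,9,0.18,85],[40,36,9,0.18,85],[40,36,9,0.18,85],[40,36,9,0.18,85],[30,36,9,0.18,85],[0,0,0,0.07,85],[0,0,0,0,85]]'
python3 - <<'E'
from h import *
p,W=shot("wrist","w1.png")
for n in ["carrier","tongue","upstand","petri_dish"]: print(n,find(p,W,n))
print(np.round(p["tool_from_camera"],3)); s=manip.get_state();print(s["t"],s["ee_pos"],s["joints"])
E
```

```text
t: 2.1
ee_pos: [0.4621, -0.3097, 0.2495]
ee_rot: [[0.005, 1.0, 0.0], [1.0, -0.005, -0.0], [-0.0, 0.0, -1.0]]
contact_force: [0.6, 0.6, 0.3]
opening: 0.0849
gripper_force: 0.0
carrier [(0.62, [0.5218, -0.3123, 0.0056])]
tongue [(0.9, [0.588, -0.3098, 0.003])]
upstand [(0.81, [0.5259, -0.3122, 0.001])]
petri_dish [(0.61, [0.5912, -0.4479, 0.0025])]
[[ 0.002 -0.952 -0.307  0.078]
 [ 1.     0.001  0.002 -0.   ]
 [-0.001 -0.307  0.952 -0.178]
 [ 0.     0.     0.     1.   ]]
2.35 [ 0.46118347 -0.31075501  0.24923073] [-6.68855857e-01  2.43901117e-01  1.45927994e+00 -5.56246854e-05
  1.43879267e+00 -6.60981361e-01]
```

View pics/w1.png

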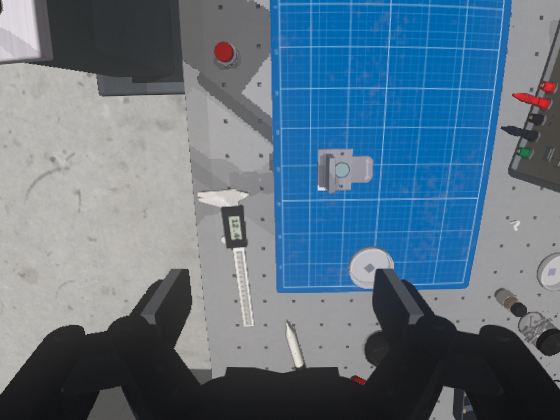

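The picture shows the carrier pointing in world +x: tongue tip at about (373,169), upstand at about (329,171), dish at (371,267). Next I go to the knob.

```bash
python3 - <<'E'
from h import *
p,W=shot("wrist")
for u,v,z in [(373,160,.0068),(373,179,.0068),(319,150,.043),(319,190,.043)]: print(ray(p,W,u,v,z))
im=p["color"][130:210,300:390,::-1]; cv2.imwrite("pics/c1.png",cv2.resize(im,None,fx=6,fy=6,interpolation=cv2.INTER_CUBIC))
E
python3 -m creep '[[3,60,-9,0,60],[3,60,-9,0,60],[3,60,-9,0,60],[4,60,-9,0,60],[4,60,-9,0,60],[4,60,-4,0,60],[0,0,0,0,60]]'
python3 - <<'E'
from h import *
p,W=shot("wrist","w2.png")
for n in ["knob","turntable","seat","leaf_lip"]: print(n,find(p,W,n))
s=manip.get_state();print(s["t"],s["ee_pos"])
E
```

```text
[ 0.58242806 -0.29925291  0.0068    ]
[ 0.58437561 -0.32489115  0.0068    ]
[ 0.5062775  -0.28143553  0.043     ]
[ 0.50761539 -0.330561    0.043     ]
t: 3.28
ee_pos: [0.4823, 0.0533, 0.2001]
ee_rot: [[0.001, 1.0, -0.001], [1.0, -0.001, 0.001], [0.001, -0.001, -1.0]]
contact_force: [-0.2, -1.0, -0.6]
opening: 0.0603
gripper_force: 0.0
knob [(0.8, [0.4864, 0.1298, 0.0698]), (0.25, [0.392, 0.0301, -0.0022])]
turntable [(0.86, [0.5932, 0.1081, 0.0002])]
seat []
leaf_lip [(0.95, [0.5524, 0.0655, 0.0463])]
3.525 [0.48289154 0.04819602 0.20054273]
```

View pics/w2.png

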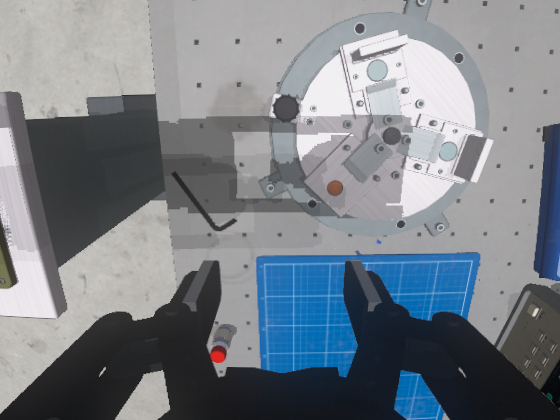

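View pics/c1.png

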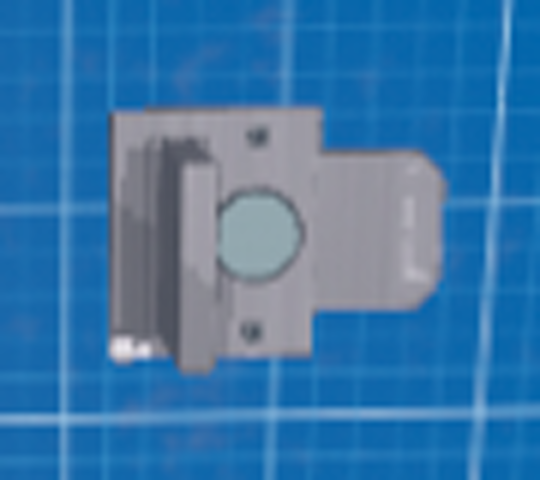

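The picture shows the knob at (286,108), index holes at (360,28), (459,58), (401,224) and (312,204), and the empty station with its copper pad at (335,188). The crop shows the carrier outline.

```bash
cat > fit.py <<'E'
from h import *
from scipy.optimize import least_squares
p,W=shot("wrist")
g=cv2.cvtColor(p["color"],cv2.COLOR_RGB2GRAY)
H=[]
for u,v in [(360,28),(459,58),(401,224),(312,204)]:
    w=(255-g[v-7:v+8,u-7:u+8].astype(float)); w=np.clip(w-np.percentile(w,75),0,None)
    yy,xx=np.mgrid[-7:8,-7:8]; H.append(ray(p,W,u+(w*xx).sum()/w.sum(),v+(w*yy).sum()/w.sum(),.016)[:2])
H=np.array(H); k=ray(p,W,286,106,.074)[:2]
print(H.round(4).tolist(),"knob",k)
def f(q):
    a=np.arctan2(*(H-q[:2]).T[::-1]); n=np.round((a-q[2])/(np.pi/3))*np.pi/3+q[2]
    return (H-q[:2]-.112*np.c_[np.cos(n),np.sin(n)]).ravel()
r=least_squares(f,[.599,.105,np.radians(167.7)]);cx,cy,a=r.x
print(r.x,np.degrees(a),r.fun.round(4))
for n,A,R in [("knob",a,.112),("knob2",a-np.pi/3,.112),("seat2",a,.024),("lip2",a,.054),("carrier origin2",a,.084)]:
    print(n,(r.x[:2]+R*np.array([np.cos(A),np.sin(A)])).round(4))
# carrier from first wrist picture
T=np.eye(4);T[:3,:3]=[[0.005,1,0],[1,-.005,0],[0,0,-1]];T[:3,3]=[0.4612,-0.3108,0.2492]
W1=T@np.array(p["tool_from_camera"])
for u,v,z in [(318.3,148.5,.0068),(318.3,189,.0068),(373.5,162,.0068),(373.5,177.5,.0068),(351.5,155.5,.0068),(351.5,181.5,.0068),(330.5,157,.0428),(330,191.5,.0428),(336.3,157,.0428),(335.8,191.5,.0428)]: print(ray(p,W1,u,v,z).round(4))
E
python3 fit.py
```

```text
[[0.5627, 0.2108], [0.6718, 0.1847], [0.6271, -0.003], [0.5183, 0.0223]] knob [0.48782433 0.12766918]
[0.59498236 0.1037129  2.9093798 ] 166.6951835155549 [-0.0001 -0.0002 -0.     -0.0005 -0.      0.0006  0.0001  0.0001]
knob [0.486  0.1295]
knob2 [0.5628 0.211 ]
seat2 [0.5716 0.1092]
lip2 [0.5424 0.1161]
carrier origin2 [0.5132 0.123 ]
[ 0.5095 -0.2841  0.0068]
[ 0.5111 -0.3384  0.0068]
[ 0.5834 -0.3017  0.0068]
[ 0.585  -0.3226  0.0068]
[ 0.5535 -0.2931  0.0068]
[ 0.5556 -0.3281  0.0068]
[ 0.5204 -0.2898  0.0428]
[ 0.5215 -0.3325  0.0428]
[ 0.5274 -0.2898  0.0428]
[ 0.5287 -0.3325  0.0428]
```

```bash
python3 -m creep '[[1,27,-20,0,60],[1,27,-30,0,60],[1,27,-40,0,60],[0,0,-40,0,60],[0,0,-22,0,60],[0,0,0,0,60]]'; python3 -m creep '[[0,0,0,0,10],[0,0,0,0,10],[0,0,0,0,10],[0,0,0,0,10],[0,0,0,0,10],[0,0,0,0,10]]'
```

```text
t: 4.32
ee_pos: [0.4844, 0.1292, 0.0469]
ee_rot: [[0.008, 1.0, -0.004], [1.0, -0.008, -0.001], [-0.001, -0.004, -1.0]]
contact_force: [-0.1, -0.1, -0.0]
opening: 0.06
gripper_force: 0.0
t: 5.08
ee_pos: [0.4857, 0.1308, 0.0485]
ee_rot: [[0.006, 1.0, 0.0], [1.0, -0.006, 0.0], [0.0, 0.0, -1.0]]
contact_force: [0.7, -0.0, -0.1]
opening: 0.0101
gripper_force: 0.0
```

The fingers reached 10 mm with no grip force, so I need to see what happened.

```bash
python3 - <<'E'
from h import *
p,W=shot("wrist","w3.png")
print(find(p,W,"knob"))
q,V=shot("side"); print(find(q,V,"knob"))
r,U=shot("scene"); print(find(r,U,"knob"))
u,v=proj(q,V,[.486,.13,.06])[0].astype(int); a=cv2.resize(q["color"][v-50:v+50,u-65:u+65],(520,400),interpolation=2)
cv2.imwrite("pics/m3.png",cv2.resize(np.hstack([cv2.resize(p["color"],(533,400)),a])[:,:,::-1],(800,304)))
E
```

```text
[(0.7, [0.486, 0.1315, 0.0724])]
[(0.63, [0.4844, 0.1279, 0.0658]), (0.17, [0.3977, -0.1725, -0.0014])]
[(0.59, [0.5232, -0.3122, 0.0059]), (0.46, [0.4849, 0.1332, 0.0674])]
```

View pics/m3.png

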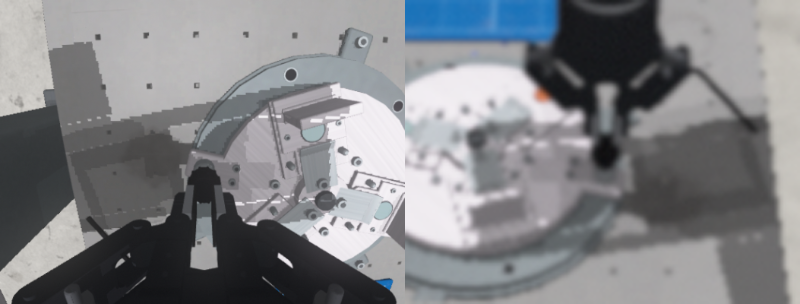

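```bash
python3 - <<'E'
from h import *
s=manip.get_state();print(s["t"],s["ee_pos"],s["opening"],s["gripper_force"],s["contact_force"])
p,W=shot("wrist")
e=np.array(s["ee_pos"])
pts=np.array([e,e+[0,0,.019],[.486,.1295,.074],[.486,.1295,.059],[.474,.1295,.066],[.498,.1295,.066]])
P=proj(p,W,pts);print(P)
im=p["color"][200:400,180:400,::-1].copy(); im=cv2.resize(im,None,fx=3,fy=3,interpolation=cv2.INTER_CUBIC)
im=cv2.convertScaleAbs(im,alpha=2.5,beta=30)
for k,(u,v) in enumerate(P): cv2.circle(im,(int((u-180)*3),int((v-200)*3)),4,[(0,0,255),(0,0,255),(0,255,0),(0,255,0),(255,0,0),(255,0,0)][k],1)
cv2.imwrite("pics/m4.png",im)
E
```

```text
5.375 [0.48567478 0.13076631 0.04835281] 0.010032042573458941 0.0 [-0.17462921 -0.55744076 -0.170511  ]
[[281.22137849 243.14604925]
 [281.21429378 257.19732612]
 [281.83825266 264.95939365]
 [281.79602876 252.6928377 ]
 [260.09304945 258.25529432]
 [303.5373825  258.06025605]]
```

View pics/m4.png

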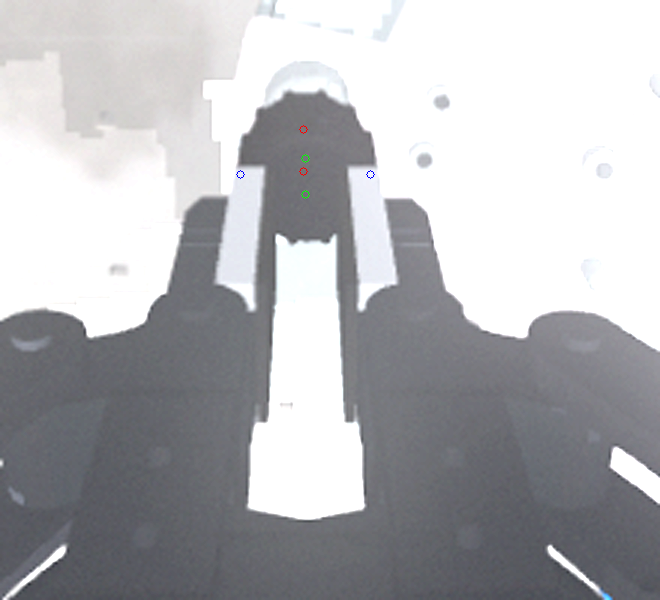

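The picture shows the fingertips ending at crop (250–350,167), above the knob rather than around it. From the pixel geometry (tip row, gap against opening) the real tips are about 40 mm behind the reported TCP. I'll test this gently: open, go 20 mm lower, then close on the knob.

```bash
python3 -m creep '[[0,0,0,0,45],[0,0,0,0,45],[0,0,0,0,45],[0,0,-10,0,45],[0,0,-5,0,45],[0,0,-5,0,45]]'; python3 -m creep '[[0,0,0,0,16],[0,0,0,0,16],[0,0,0,0,16],[0,0,0,0,16],[0,0,0,0,16]]'
```

```text
t: 6.18
ee_pos: [0.4854, 0.1307, 0.0277]
ee_rot: [[0.006, 1.0, -0.001], [1.0, -0.006, -0.0], [-0.0, -0.001, -1.0]]
contact_force: [-0.1, -0.3, 0.6]
opening: 0.0452
gripper_force: 0.0
t: 6.8
ee_pos: [0.4857, 0.1307, 0.0284]
ee_rot: [[0.006, 1.0, 0.0], [1.0, -0.006, -0.0], [-0.0, 0.0, -1.0]]
contact_force: [1.1, 0.5, -2.7]
opening: 0.021
gripper_force: 58.8
```

It gripped the knob's top edge, which confirms the offset. Next I open, go lower and grip fully.

```bash
python3 -m creep '[[0,0,0,0,45],[0,0,0,0,45],[0,0,-6,0,45],[0,0,-6,0,45],[0,0,0,0,45]]'; python3 -m creep '[[0,0,-5,0,45],[0,0,0,0,45]]'; python3 -m creep '[[0,0,0,0,16],[0,0,0,0,16],[0,0,0,0,16],[0,0,0,0,16],[0,0,0,0,16]]'
```

```text
t: 7.42
ee_pos: [0.485, 0.1306, 0.0157]
ee_rot: [[0.006, 1.0, -0.002], [1.0, -0.006, -0.0], [-0.0, -0.002, -1.0]]
contact_force: [-0.3, -0.2, -0.7]
opening: 0.0445
gripper_force: 0.0
t: 7.68
ee_pos: [0.4854, 0.1307, 0.011]
ee_rot: [[0.006, 1.0, -0.001], [1.0, -0.006, -0.0], [-0.0, -0.001, -1.0]]
contact_force: [-0.3, -0.3, -0.4]
opening: 0.0447
gripper_force: 0.0
t: 8.3
ee_pos: [0.4859, 0.1308, 0.0116]
ee_rot: [[0.006, 1.0, 0.0], [1.0, -0.006, 0.0], [0.0, 0.0, -1.0]]
contact_force: [-1.3, -0.4, 4.6]
opening: 0.0221
gripper_force: 58.8
```

```bash
python3 -m creep '[[0,0,4,0,16],[0,0,4,0,16],[0,0,3,0,16],[0,0,0,0,16]]'; python3 -m creep '[[4.3,14,0,-0.131,16],[6.1,13.3,0,-0.131,16],[7.8,12.4,0,-0.131,16],[9.3,11.3,0,-0.131,16],[10.7,10,0,-0.131,16],[11.9,8.5,0,-0.131,16],[12.9,6.9,0,-0.131,16],[13.7,5.1,0,-0.131,16],[0,0,0,0,16]]'
python3 - <<'E'
from h import *
q,V=shot("side"); print(find(q,V,"knob"),find(q,V,"leaf_lip"))
r,U=shot("scene"); print(find(r,U,"knob"))
p,W=shot("wrist","w5.png"); print(find(p,W,"knob"))
s=manip.get_state();print(s["t"],s["ee_pos"],s["contact_force"],s["opening"])
E
```

```text
t: 8.8
ee_pos: [0.4858, 0.1308, 0.0225]
ee_rot: [[0.006, 1.0, 0.0], [1.0, -0.006, 0.0], [0.0, 0.0, -1.0]]
contact_force: [2.1, -0.5, -5.7]
opening: 0.0222
gripper_force: 58.9
t: 9.93
ee_pos: [0.5626, 0.2122, 0.0218]
ee_rot: [[0.869, 0.495, -0.001], [0.495, -0.869, -0.0], [-0.001, -0.0, -1.0]]
contact_force: [0.5, 0.3, -4.5]
opening: 0.0223
gripper_force: 59.0
[(0.4, [0.56, 0.2062, 0.0768])] []
[(0.51, [0.5605, 0.2158, 0.079])]
[(0.92, [0.5632, 0.2126, 0.0808])]
10.275 [0.56177119 0.21193382 0.02242891] [ 0.355321   -0.13174738 -4.50342495] 0.021755172891210563
```

```bash
python3 -m creep '[[0,0,-4,0,16],[0,0,-4,0,16],[0,0,-3,0,16],[0,0,0,0,16]]'; python3 -m creep '[[0,0,0,0,45],[0,0,0,0,45],[0,0,0,0,45]]'
python3 - <<'E'
from h import *
p,W=shot("wrist"); print(find(p,W,"knob"))
E
```

```text
t: 10.78
ee_pos: [0.5628, 0.2123, 0.0117]
ee_rot: [[0.87, 0.494, 0.001], [0.494, -0.87, 0.0], [0.001, 0.0, -1.0]]
contact_force: [-0.1, -1.3, -1.1]
opening: 0.0219
gripper_force: 59.4
t: 11.15
ee_pos: [0.5626, 0.2124, 0.0116]
ee_rot: [[0.869, 0.494, 0.0], [0.494, -0.869, 0.0], [0.0, -0.0, -1.0]]
contact_force: [-0.3, -0.5, 0.4]
opening: 0.0449
gripper_force: 0.0
[(0.9, [0.5636, 0.2109, 0.0697])]
```

```bash
python3 -m creep '[[0,0,40,0,45],[0,0,50,0,45],[-5,-30,50,0.18,45],[-10,-40,50,0.18,45],[-10,-40,0,0.18,45],[-10,-40,0,0.18,45],[0,-20,0,0.18,45],[0,0,0,0.18,45],[0,0,0,0,45]]'
python3 - <<'E'
from h import *
p,W=shot("wrist","w6.png")
for n in ["knob","turntable","seat","leaf_lip"]: print(n,find(p,W,n))
s=manip.get_state();print(s["t"],s["ee_pos"],np.round(s["ee_rot"],3).tolist()); np.savez("w6.npz",W=W)
C=np.array([.595,.1037]);a=np.radians(166.7);d=np.array([np.cos(a),np.sin(a)]);n=np.array([d[1],-d[0]])
pt=lambda r,w,z:[*(C+d*r+n*w),z]
P=proj(p,W,[pt(.024,0,.038),pt(.098,30/1000,.038),pt(.098,-.03,.038),pt(.054,.015,.048),pt(.054,-.015,.048),pt(.079,0,.0405),pt(.04,.0235,.047),pt(.04,-.0235,.047)])
im=cv2.resize(p["color"][:,:,::-1],None,fx=3,fy=3,interpolation=cv2.INTER_CUBIC)
for u,v in P: cv2.circle(im,(int(u*3),int(v*3)),4,(0,0,255),1)
u,v=(P[0]*3).astype(int); u-=60;x0=max(u-300,0);y0=max(v-250,0);cv2.imwrite("pics/m6.png",im[y0:y0+500,x0:x0+600]);print(x0,y0)
E
```

```text
t: 12.38
ee_pos: [0.5276, 0.0433, 0.1997]
ee_rot: [[-0.023, 1.0, 0.0], [1.0, 0.023, 0.0], [0.0, 0.0, -1.0]]
contact_force: [0.4, -0.2, -0.2]
opening: 0.0449
gripper_force: 0.0
knob [(0.78, [0.5667, 0.2132, 0.0676])]
turntable [(0.72, [0.5912, 0.1093, 0.0008])]
seat [(0.91, [0.5722, 0.1131, 0.0375])]
leaf_lip [(0.56, [0.5391, 0.1179, 0.0457])]
12.625 [0.52771326 0.04402493 0.19955874] [[-0.025, 1.0, -0.0], [1.0, 0.025, 0.0], [0.0, -0.0, -1.0]]
616 113
```

View pics/m6.png

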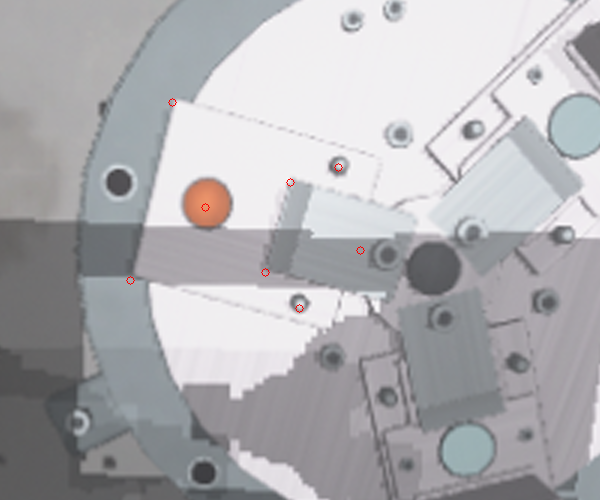

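The overlay fits: pad at (207,202) against a predicted (205,207), dowels at (339,166) and (299,301), all within about 1 mm. The knob is home and the station faces front. Next is the carrier grasp.

```bash
python3 -m creep '[[-0.5,-59,-10,0,45],[-0.5,-59,-10,0,45],[-0.5,-59,-10,0,45],[-0.5,-59,-10,0,45],[-0.5,-59,-10,0,45],[-0.5,-60,-10,0,45],[0,0,-40,0,45],[0,0,-40,0,45],[0,0,-40,0.01,45],[0,0,-20,0,45],[0,0,0,0,45]]'; python3 -m creep '[[0,0,-12,0,45],[0,0,-9,0,45],[0,0,-6,0,45],[0,0,0,0,45]]'
```

```text
t: 14.0
ee_pos: [0.5235, -0.3101, -0.0024]
ee_rot: [[-0.036, 0.999, -0.004], [0.999, 0.036, 0.003], [0.003, -0.004, -1.0]]
contact_force: [-0.3, 0.1, -0.1]
opening: 0.0449
gripper_force: 0.0
t: 14.5
ee_pos: [0.5245, -0.3112, -0.0277]
ee_rot: [[-0.036, 0.999, -0.001], [0.999, 0.036, 0.0], [0.0, -0.001, -1.0]]
contact_force: [0.7, -0.3, 0.9]
opening: 0.0453
gripper_force: 0.0
```

```bash
python3 -m creep '[[0,0,0,0,2],[0,0,0,0,2],[0,0,0,0,2],[0,0,0,0,2],[0,0,0,0,2],[0,0,0,0,2]]'; python3 -m creep '[[0,0,15,0,2],[0,0,20,0,2],[0,0,0,0,2],[0,0,0,0,2]]'
```

```text
t: 15.25
ee_pos: [0.5251, -0.3116, -0.0269]
ee_rot: [[-0.036, 0.999, 0.001], [0.999, 0.036, -0.001], [-0.001, 0.001, -1.0]]
contact_force: [0.3, -0.3, 5.5]
opening: 0.007
gripper_force: 59.1
t: 15.75
ee_pos: [0.5243, -0.311, 0.0073]
ee_rot: [[-0.036, 0.999, -0.001], [0.999, 0.036, 0.0], [0.0, -0.001, -1.0]]
contact_force: [0.9, 0.1, -1.1]
opening: 0.0073
gripper_force: 58.4
```

Carrier is lifted. Next it goes in front of the empty seat, then a check.

```bash
python3 -m creep '[[0,0,30,0,2],[-6.2,55.5,23,0,2],[-6.2,55.5,0,0,2],[-6.2,55.5,0,0,2],[-6.2,55.5,0,0,2],[-6.2,55.5,0,-0.067,2],[-6.2,55.5,0,-0.067,2],[-6.2,55.5,0,-0.067,2],[-6.2,55.5,0,-0.067,2],[0,0,0,0,2],[0,0,0,0,2]]'
python3 - <<'E'
from h import *
s=manip.get_state();print(s["t"],s["ee_pos"],np.round(s["ee_rot"],3).tolist(),s["contact_force"])
p,W=shot("wrist","w7.png")
for n in ["carrier","tongue","upstand","leaf_lip","seat"]: print(n,find(p,W,n))
q,V=shot("side","s7.png")
for n in ["tongue","leaf_lip","seat"]: print(n,find(q,V,n))
e=np.array(s["ee_pos"]);c,sn=np.cos(-.232),np.sin(-.232)
f=lambda x,y,z:e+[c*x-sn*y,sn*x+c*y,z+.0297]
P=proj(p,W,[f(.06,.01,.004),f(.06,-.01,.004),f(.032,.018,.004),f(.032,.028,.004),f(-.014,.028,.004),f(.004,.022,.04),f(-.004,.022,.04),f(.032,-.028,.004)])
print(P.round(0).tolist())
im=cv2.resize(p["color"][:,:,::-1],None,fx=3,fy=3,interpolation=cv2.INTER_CUBIC)
for u,v in P: cv2.circle(im,(int(u*3),int(v*3)),3,(0,0,255),1)
u,v=(P[2]*3).astype(int);x0=max(u-280,0);y0=max(v-330,0);cv2.imwrite("pics/m7.png",im[y0:y0+600,x0:x0+780]);print(x0,y0)
E
```

```text
t: 17.12
ee_pos: [0.4744, 0.1325, 0.06]
ee_rot: [[0.228, 0.974, -0.001], [0.974, -0.228, -0.001], [-0.001, -0.001, -1.0]]
contact_force: [-0.5, 0.6, -0.3]
opening: 0.0072
gripper_force: 58.6
17.125 [0.47442596 0.13249812 0.05998173] [[0.228, 0.974, -0.001], [0.974, -0.228, -0.001], [-0.001, -0.001, -1.0]] [-0.53887225  0.60522946 -0.3287503 ]
carrier [(0.78, [0.4783, 0.1324, 0.091]), (0.36, [0.5761, 0.1137, 0.0362])]
tongue [(0.7, [0.5354, 0.1194, 0.0883])]
upstand [(0.93, [0.4786, 0.133, 0.0883])]
leaf_lip [(0.78, [0.5413, 0.1185, 0.0449])]
seat [(0.66, [0.5729, 0.1121, 0.037])]
tongue [(0.83, [0.5344, 0.1158, 0.0914])]
leaf_lip [(0.51, [0.5419, 0.1128, 0.0449])]
seat [(0.96, [0.5677, 0.1088, 0.038])]
[[401.0, 252.0], [396.0, 287.0], [347.0, 237.0], [348.0, 218.0], [252.0, 218.0], [292.0, 265.0], [270.0, 265.0], [341.0, 317.0]]
760 382
```

View pics/m7.png

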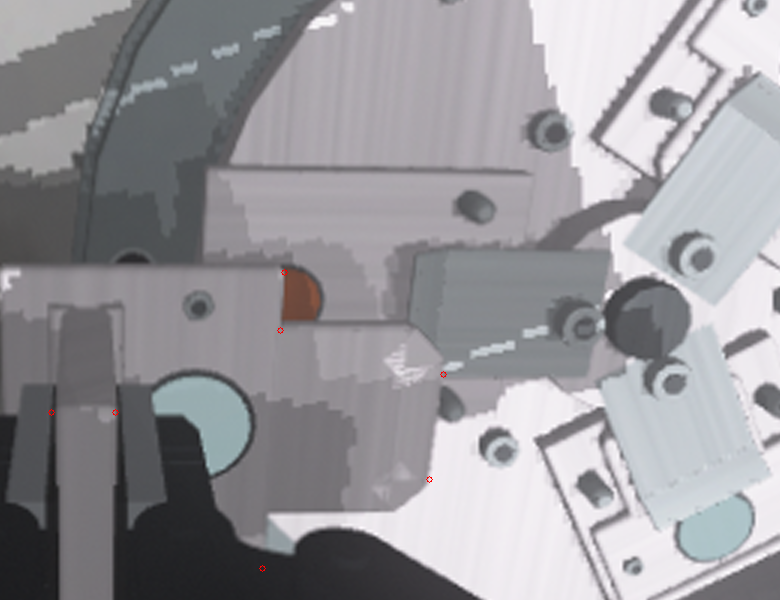

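The overlay agrees with the picture. The plate edge is parallel to the seat, and the carrier sits about 0.9 mm toward image-up. I check the dowels and tongue edges by rays.

```bash
python3 - <<'E'
from h import *
p,W=shot("wrist")
R=lambda u,v,z:ray(p,W,(u+760)/3,(v+382)/3,z)[:2]
C=np.array([.5955,.1043]);a=-.232;O=C-.024*np.array([np.cos(a),np.sin(a)])
def S(q): d=q-O; return (np.array([[np.cos(a),np.sin(a)],[-np.sin(a),np.cos(a)]])@d*1e3).round(1)
for n,u,v,z in [("dowU",480,203,.047),("dowL",455,401,.047),("seatTop1",207,168,.038),("seatTop2",530,174,.038),("padU",322,297,.039),("tongueU1",300,323,.0937),("tongueU2",405,322,.0937),("tongueL",395,511,.0937),("tipU",442,370,.0937),("tipL",431,470,.0937),("plU1",5,267,.0937),("plU2",283,266,.0937)]:
    print(n,S(R(u,v,z)))
E
```

```text
dowU [-16.6  26. ]
dowL [-16.3 -19.8]
seatTop1 [-73.   31.2]
seatTop2 [-2.3 30.1]
padU [-46.3   2.1]
tongueU1 [-64.1  18.3]
tongueU2 [-46.7  18.4]
tongueL [-44.5 -17.5]
tipU [-39.5   9.8]
tipL [-39.1  -9.3]
plU1 [-111.8   28. ]
plU2 [-67.5  28.2]
```

```bash
python3 -m creep '[[0,0.5,-20,0,2],[0,0,-20,0,2],[0,0,-6,0,2],[0,0,0,0,2],[0,0,0,0,2]]'; for i in 1 2; do :; done; python3 -m creep '[[0,0,-2,0,2],[0,0,-2,0,2],[0,0,0,0,2],[0,0,0,0,2]]'; python3 -m creep '[[0,0,-0.7,0,2],[0,0,0,0,2],[0,0,0,0,2]]'
```

```text
t: 18.3
ee_pos: [0.4759, 0.1333, 0.0152]
ee_rot: [[0.23, 0.973, 0.001], [0.973, -0.23, 0.0], [0.001, 0.001, -1.0]]
contact_force: [-0.5, 0.0, -0.9]
opening: 0.0069
gripper_force: 58.6
t: 18.8
ee_pos: [0.4752, 0.1332, 0.0107]
ee_rot: [[0.23, 0.973, -0.0], [0.973, -0.23, -0.0], [-0.0, 0.0, -1.0]]
contact_force: [0.3, 0.0, -1.3]
opening: 0.0069
gripper_force: 58.6
t: 19.18
ee_pos: [0.4752, 0.1332, 0.01]
ee_rot: [[0.23, 0.973, 0.0], [0.973, -0.23, 0.0], [0.0, 0.0, -1.0]]
contact_force: [-0.0, 0.1, -0.8]
opening: 0.0075
gripper_force: 58.8
```

```bash
for r in 1; do python3 -m creep '[[0,0,-0.7,0,2],[0,0,0,0,2],[0,0,0,0,2]]' | egrep 'ee_pos|contact'; python3 -m creep '[[0,0,-0.6,0,2],[0,0,0,0,2],[0,0,0,0,2]]'| egrep 'ee_pos|contact'; python3 -m creep '[[0,0,-0.6,0,2],[0,0,0,0,2],[0,0,0,0,2]]'| egrep 'ee_pos|contact'; done
```

```text
ee_pos: [0.4752, 0.1332, 0.0093]
contact_force: [-0.6, -0.3, 0.3]
ee_pos: [0.4752, 0.1332, 0.0086]
contact_force: [-0.4, -0.5, 1.6]
ee_pos: [0.4752, 0.1332, 0.0081]
contact_force: [-1.3, -0.2, 2.7]
```

```bash
python3 -m creep '[[0,0,-0.5,0,2],[0,0,0,0,2],[0,0,0,0,2]]' | egrep 'ee_pos|contact';python3 - <<'E'
from h import *
F=[];
for i in range(6):
    manip.get_image("side"); s=manip.get_state(); F.append(s["contact_force"])
print(s["t"],np.mean(F,0),s["wrist_torque"],s["ee_pos"])
E
```

```text
ee_pos: [0.4751, 0.1332, 0.0081]
contact_force: [-3.0, 0.1, 8.5]
20.975 [-2.59079666 -0.01683371  7.96439868] [ 0.00031428  0.16590554 -0.02717269] [0.47510085 0.13321238 0.00806961]
```

```bash
python3 -m creep '[[0,0,1.6,0,2],[0,0,0,0,2],[3.9,-0.92,0,0,2],[3.9,-0.92,0,0,2],[3.9,-0.92,0,0,2],[3.9,-0.92,0,0,2],[0,0,0,0,2],[0,0,0,0,2]]' | egrep 'ee_pos|contact'; python3 -m creep '[[2.9,-0.69,0,0,2],[2.9,-0.69,0,0,2],[2.9,-0.69,0,0,2],[0,0,0,0,2],[0,0,0,0,2]]' | egrep 'ee_pos|contact'
```

```text
ee_pos: [0.4918, 0.1294, 0.0093]
contact_force: [1.0, 0.0, 0.6]
ee_pos: [0.5, 0.1274, 0.0092]
contact_force: [-0.3, -0.3, 0.3]
```

```bash
python3 - <<'E'
from h import *
p,W=shot("wrist","w8.png")
for n in ["carrier","upstand","leaf_lip","tongue"]: print(n,find(p,W,n))
s=manip.get_state();print(s["t"],s["ee_pos"],s["contact_force"],s["wrist_torque"])
im=cv2.resize(p["color"][150:350,200:460,::-1],None,fx=3,fy=3,interpolation=cv2.INTER_CUBIC);cv2.imwrite("pics/m8.png",im)
E
```

```text
carrier [(0.69, [0.5001, 0.1306, 0.0425])]
upstand [(0.7, [0.5028, 0.1284, 0.0408])]
leaf_lip [(0.93, [0.5389, 0.121, 0.0444])]
tongue []
22.85 [0.49991399 0.12738154 0.00925012] [ 0.28373218 -0.05159934  0.70497274] [-0.09202134 -0.09710487 -0.01731616]
```

```bash
python3 -m creep '[[3.4,-0.8,0,0,2],[3.4,-0.8,0,0,2],[3,-0.7,0,0,2],[0,0,0,0,2],[0,0,0,0,2]]' | egrep 'ee_pos|contact'; python3 -m creep '[[1.5,-0.35,0,0,2],[0,0,0,0,2],[0,0,0,0,2]]' | egrep 'ee_pos|contact'; python3 -m creep '[[1.5,-0.35,0,0,2],[0,0,0,0,2],[0,0,0,0,2]]' | egrep 'ee_pos|contact'
```

```text
ee_pos: [0.5099, 0.125, 0.0092]
contact_force: [0.6, -1.1, 0.6]
ee_pos: [0.5106, 0.1248, 0.0091]
contact_force: [-0.3, -0.2, 2.3]
ee_pos: [0.5124, 0.1244, 0.0091]
contact_force: [-1.3, 0.2, 0.5]
```

```bash
python3 -m creep '[[1,-0.23,0,0,2],[0,0,0,0,2],[0,0,0,0,2]]' | egrep 'ee_pos|contact'; python3 -m creep '[[0.8,-0.2,0,0,2],[0,0,0,0,2],[0,0,0,0,2]]' | egrep 'ee_pos|contact'
```

```text
ee_pos: [0.5134, 0.1242, 0.0091]
contact_force: [-1.5, 0.1, 1.6]
ee_pos: [0.5135, 0.1241, 0.0091]
contact_force: [-2.3, 0.9, 1.8]
```

```bash
python3 -m creep '[[-0.4,0.1,-0.8,0,2],[0,0,0,0,2],[0,0,0,0,2]]' | egrep 'ee_pos|contact'; python3 -m creep '[[0,0,-0.7,0,2],[0,0,0,0,2],[0,0,0,0,2]]' | egrep 'ee_pos|contact'; python3 -m creep '[[0,0,-0.6,0,2],[0,0,0,0,2],[0,0,0,0,2]]' 
```

```text
ee_pos: [0.5135, 0.1241, 0.0083]
contact_force: [-2.3, 0.9, 2.7]
ee_pos: [0.5136, 0.1241, 0.0082]
contact_force: [-4.3, 1.1, 7.6]
t: 26.1
ee_pos: [0.5135, 0.1241, 0.0082]
ee_rot: [[0.23, 0.973, 0.0], [0.973, -0.23, 0.0], [0.0, 0.0, -1.0]]
contact_force: [-4.6, 0.3, 11.6]
opening: 0.0073
gripper_force: 60.7
```

```bash
python3 - <<'E'
from h import *
p,W=shot("wrist")
for n in ["carrier","upstand","leaf_lip","knob"]: print(n,find(p,W,n))
s=manip.get_state();print(s["t"],s["ee_pos"],s["contact_force"])
cv2.imwrite("pics/m9.png",cv2.resize(p["color"][120:340,180:470,::-1],(791,600),interpolation=cv2.INTER_CUBIC))
E
```

```text
carrier [(0.88, [0.5135, 0.1218, 0.0381]), (0.52, [0.5665, 0.2144, 0.0682])]
upstand [(0.64, [0.519, 0.1246, 0.0394])]
leaf_lip [(0.83, [0.5406, 0.1165, 0.0472])]
knob [(0.55, [0.5655, 0.2118, 0.0701])]
26.35 [0.51358209 0.12411852 0.00816905] [-4.99032345  1.0095664  12.13507648]
```

View pics/m9.png

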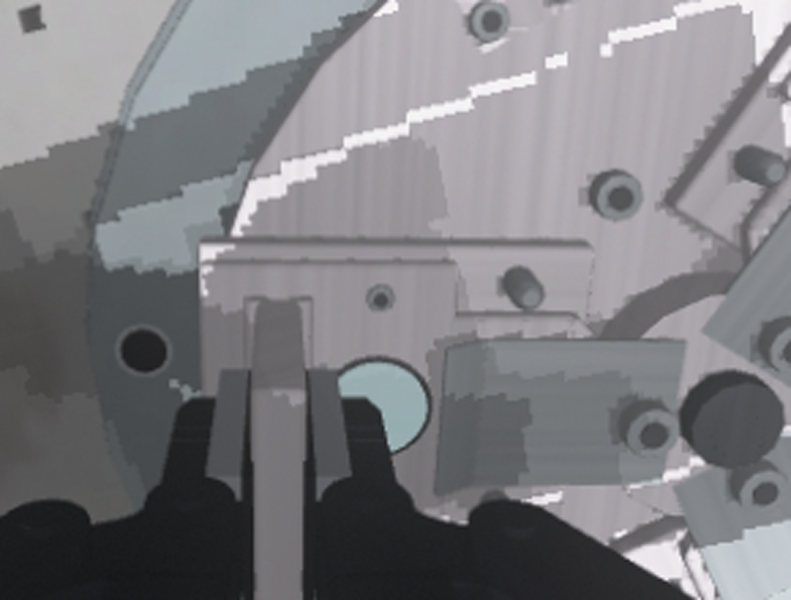

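The carrier lies aligned on the seat, with its back edge at (200,300) flush with the seat's outer edge. The tongue is under the leaf, which lies flat, and its chamfer at (585,325) is at the stop. I hand the job in.

```bash
python3 -c "
from rig import manip
print(manip.job_done())"
```

```text
the job is handed in; nothing more can be done
None
```

I handed the job in at about 26 s with the head turned to the front hole and the plunger home. The carrier's tongue is at the stop under the flat leaf, and the arm is holding it by its upstand and pressing it onto the seat with about 12 N; no verdict came back.

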